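Stow the last spray can, chock the row and latch the tray gate

ROBOT

A 6-joint arm with a two-finger parallel gripper is mounted at the origin on a cart in front of the work surface, level with it; the furniture and walls round the work are solid. World frame = base frame: x ahead of the robot, y to its left, z up, the work surface at z = 0. Lengths are in m, angles in rad, forces in N, time in s.
With the tool pointing down it reaches from about 0.25 to 0.8 m from the base axis. Payload 3.9 kg.
Tool frame: the origin (TCP) lies at the very end of the fingers, on their centre line; the grasp point (between the pads) lies 19 mm behind it (bot.grip_depth is the distance from the TCP to the grasp point, in m); z points along the fingers, y is the line along which they close (so a half turn about z gives the same grasp; the last joint's range is limited). The gripper opens to 85 mm and grips with 20 to 120 N. Pads are 22 mm wide; open, the fingers measure 114 mm over their backs; the gripper's body (76 mm by 85 mm) begins 54 mm behind the grasp point. The pads swing forward as they close: fully open they stand 13 mm farther back than shut.
Start: joints at [1.168, 0.26, -0.138, 1.173, 0, 1.571], TCP at [0.206, 0.483, 0.231] pointing down, gripper open.
Joint ranges: [-2.78, 2.78], [-0.83, 1.72], [-1.28, 1.37], [-1.9, 2.12], [-1.57, 1.48], [-3.14, 3.14]. Speed limits (rad/s): [2.57, 2.57, 3.14, 3.14, 3.14, 3.14].

INTERFACE

Orientations are given as a rotation vector (axis times angle).
In Python, from workcell import bot, eyes, workorder gives the robot as it stands.
- The arm moves only by the tool arm_command, never from a script. Its argument "motion" is a list of rows, each an object with "xyz": the shift along the tool's x, y, z in cm, a list of three; "spin": the turn about the tool's z in degrees. A call has 1 to 12 rows; each row shifts and turns the commanded pose from where the row before left it, along the tool's axes as they then stand; what a row does not reach is not made up. A row lasts 1/12 s, in which the tool goes at most 41.7 mm and 7.16 degrees, less where a joint would pass 70% of its speed; a pose out of reach is approached as far as the arm can. A call is refused whole if a number of a shift passes 4.17 or a number of a turn 7.16, either way. A call with a gripper value outside its range is refused whole. "gripper" is the opening, from 0 (shut) to 1 (fully open), set as the call begins (left out, the last holds). The fingers move at their own pace and stop on an object; the grip force is fixed at half the most. Time passes only in rows, so rows that do not move let the fingers close. It gives the time, the measured TCP pose, the force, the opening and the grip force at its end, in the units of the state.
- bot.observe(): the state, without advancing time (a new reading comes with each control period).
- eyes.capture(name): name is "scene" or "top" or "wrist"; returns a dict with "img" (384x512x3 uint8, red, green, blue), "mtx" (3x3 intrinsics, pixels), "pose" (4x4, takes a point from camera to world coordinates). Camera axes: x right, y down, z forward; pixel columns grow to the right and rows downward; lengths in m; the calibration is good to about 2 mm. The wrist camera is an equidistant fisheye: a pixel r from the principal point sees the ray r / f radians off the axis. A picture is of the moment at which its call begins. There is no depth.
- workorder.hand_in(): hands the job in; it is judged then, once.
The state is a dict: "t": time; "joint_pos": joint angles; "qd": joint speeds; "joint_torque": joint torques, N m; "position": TCP position; "tcp_rot": TCP orientation; "force": force on the tool from outside, world axes, zero at the start; "wrist_torque": the same for the moment, N m; "opening": finger opening in m; "gripper_force": force on a finger pad.
Only numpy, scipy, OpenCV 4.12 (cv2) and the standard library are available. Lean on these libraries where they do the work, as an engineer would, in place of code of your own. Each camera call takes 0.05 s, during which the arm holds its last target. There are 200 camera calls.

TASK

Lay the loose spray can on its side in the steel tray, alongside the two that already lie there. Then set the wooden wedge flat on the tray floor between that can and the open gate, about mid-width with its sloping nose towards the cans, and push it up until the three cans lie tight together against the back wall and cannot roll. Then push the hinged gate fully shut so that its spring latch snaps in and holds it; leave the other things on the desk where they are.

Things in the scene. Friction and masses are not known exactly. Their poses are not given: they have to be found in the camera images.
- tray: Grey sheet-steel tray, open top, screwed to the desk. Origin: centre of its underside. y axis along the row, from the back wall to the gate; x axis across; both within 0.25 rad of the world's. Inside: x -91 to 91 mm, floor top at z = 4 mm, back wall at y = -116, shut gate at y = +116 mm. Side walls 4 mm thick, 49 mm high, back wall 61 mm. The steel keeper for the latch (50 mm high) is at x = 92, y = 118.
- can_a: Spray can lying at the back wall of the tray, like can_c. Origin: centre of its base; z axis along the can to the nozzle, which points to the tray's +x.
- can_b: Second can in the tray, as can_a, 0 to 10 mm from touching it.
- can_a_mid (a point): Centre of the body of the can at the back wall; about y = -89 mm in the tray's frame.
- can_b_mid (a point): Centre of the body of the second can in the tray.
- can_c: Loose spray can, lying on its side on the desk left of the tray. Cylinder 54 mm in diameter, body 152 mm long plus a thin nozzle, 166 mm in all; 0.25 to 0.46 kg. Origin: centre of its base; z axis along the can to the nozzle. It may lie either way round in the tray. It rolls when pushed sideways.
- can_c_mid (a point): On the axis of the loose can, 76 mm from its base: the place to grip it, across the diameter. In the tray, tight in its row, it is at about y = +19 mm, z = 31 mm in the tray's frame.
- chock: Plain wooden wedge, 75 mm long (y), 50 mm wide (x), 40 mm high, 0.09 kg, on the desk right of the tray. Origin: centre of its underside. Nose at -y, upright heel at +y. Top flat from y = -14 to 37 mm; from there a 60 degree slope down to the nose. Grip it across the 50 mm width, at the heel half. Touching a can on the same floor, its origin is 53 mm from the can's axis; its y axis then lies along the tray's.
- chock_nose (a point): Middle of the wedge's nose edge, at floor level: 37.5 mm from its origin along -y.
- gate (a joint): Angle of the gate, rad: 0 fully shut (end stop), grows as it swings open, outwards, counter-clockwise from above. It stays where it is left. The vertical hinge axis is at x = -93, y = +118.5 mm in the tray's frame (the corner nearest the robot); shut, the gate runs from there to the tray's +x.
- gate_hinge (a point): On the gate's hinge axis, 34 mm above the desk. Its x axis runs along the gate from the hinge to the free end, its y axis out of the gate's outer face.
- gate_push (a point): On the gate's flat outer face, 150 mm from the hinge axis, 2 mm off the gate's middle plane, 40 mm above the desk: a good place to push. The gate is a 4 mm sheet from z = 6 to 65 mm, 180 mm from hinge axis to free end; a latch case, 38 mm long, stands 18 mm off its inner face at the free end.
- tongue (a joint): How far the latch tongue is pushed in, m: 0 sprung right out, at most 0.012. Spring 2.4 N at 0, plus 200 N/m. Its sloped face meets the keeper's lip at about 0.09 rad of gate angle, rides over it (5 to 12 N at the push place) down to about 0.045 rad, then snaps out behind it; latched, the gate reads 0 to 0.014 rad (some 2 mm of play).
- tongue_tip (a point): Tip of the latch tongue at the gate's free end, 187 mm from the hinge axis, 35 mm above the desk.
- varnish_bottle: Small bottle with orange lacquer, 98 mm high, standing behind the tray; leave it. Origin: centre of its base.
- open_jar: Small open jar, 44 mm high, standing behind the tray; leave it. Origin: centre of its base.
There are look-alikes about, which are no part of the job. Leave any blue or orange look-alike of the chock alone.

How it is judged:
By the outcome, as a careful person would: the job done as asked, in the order asked, and still so for the second after the job is handed in, with the robot touching nothing.
It also fails if it takes over 70 s, if anything falls off the work surface, if the arm or the gripper's body presses on something with over 40 N, if the wrist force passes 120 N, or if a joint passes its speed limit or range.

## Working session

There is one attempt and no reset: what is moved stays moved. The work goes in short steps, Python scripts to look and compute and a tool call to move; the robot and the scene stay as the last step left them, time stands still between calls to the robot, and variables do not carry over. Pictures are saved under pics/ and viewed, at most 10 in all, crops included, and the job is handed in when it is done.

Besides the shell and the picture viewer there is one more tool, called after "Request:" as name([rows], argument=value, ...), one row to a line, values as JSON. arm_command: Moves the arm, as the interface text tells. Its arguments: {"type":"object","properties":{"motion":{"type":"array"},"gripper":{"type":"number"}},"required":["motion"]}

```bash
mkdir -p pics; ls; python3 - <<'E'
from workcell import bot, eyes
import cv2, numpy as np, pickle
d={}
for n in("scene","top"):
    c=eyes.capture(n); d[n]=c
    cv2.imwrite(f"pics/{n}0.png",cv2.resize(c["img"][:,:,::-1],(800,600),interpolation=cv2.INTER_CUBIC))
    print(n,np.round(c["mtx"],1).tolist(),np.round(c["pose"],3).tolist())
pickle.dump(d,open("c0.pkl","wb"))
print({k:np.round(v,3).tolist() for k,v in bot.observe().items()})
E
```

```text
pics
scene [[358.4, 0.0, 258.3], [0.0, 358.4, 191.7], [0.0, 0.0, 1.0]] [[0.694, -0.495, 0.523, -0.158], [-0.72, -0.489, 0.493, -0.776], [0.011, -0.718, -0.695, 1.04], [0.0, 0.0, 0.0, 1.0]]
top [[434.5, 0.0, 247.7], [0.0, 434.5, 190.5], [0.0, 0.0, 1.0]] [[-0.017, -0.987, 0.161, 0.321], [-1.0, 0.017, -0.005, -0.053], [0.002, -0.161, -0.987, 1.775], [0.0, 0.0, 0.0, 1.0]]
{'t': 0.1, 'joint_pos': [1.168, 0.261, -0.139, 1.173, 0.0, 1.571], 'qd': [0.0, -0.002, 0.003, 0.001, -0.0, 0.0], 'joint_torque': [0.0, -40.651, 25.453, 0.01, -0.0, -0.0], 'position': [0.206, 0.482, 0.231], 'tcp_rot': [-0.628, -3.078, 0.003], 'force': [0.129, 0.759, 0.074], 'wrist_torque': [-0.043, 0.0, 0.018], 'gripper_force': 0.0, 'opening': 0.085}
```

View pics/top0.png

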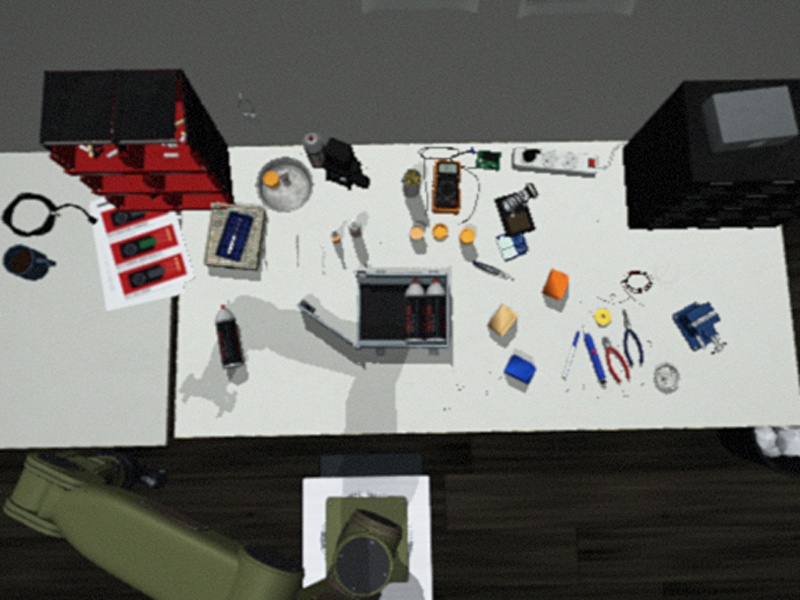

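View pics/scene0.png

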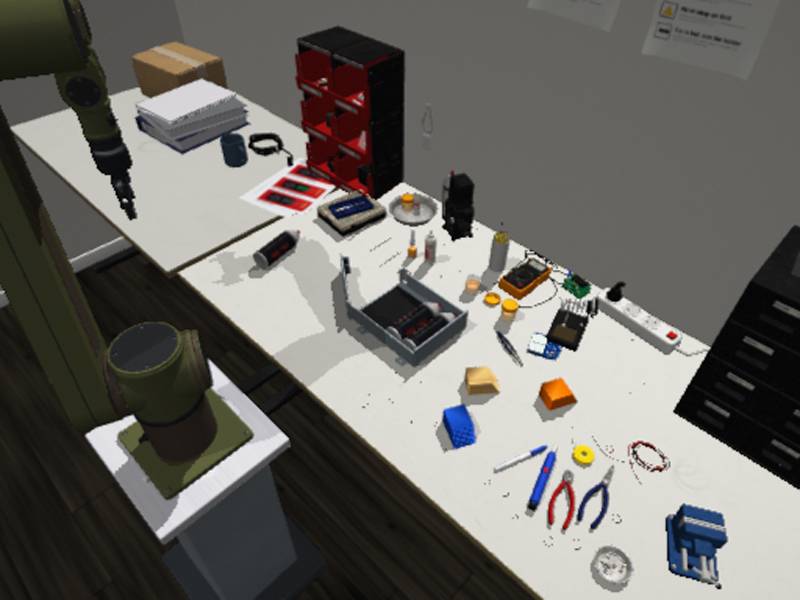

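Top view: loose can at (230,337) with its nozzle at (226,308), tray centre (404,310), and the open gate running from hinge (358,346) to tip (303,303). For the chock, the candidates are natural wood (503,320), orange (556,284) and blue (520,369). The plain wooden one is my choice. The can candidates are the loose one at (230,337) and the two in the tray at (415,310) and (434,310).

```bash
cat > h.py <<'E'
import numpy as np, cv2, pickle
from scipy.spatial.transform import Rotation as R
def ray(c,uv):
    K=c["mtx"]; P=np.array(c["pose"]); x=(uv[0]-K[0][2])/K[0][0]; y=(uv[1]-K[1][2])/K[1][1]
    if c.get("fish"):
        r=np.hypot(x,y); s=np.sin(r)/max(r,1e-9); v=np.array([x*s,y*s,np.cos(r)])
    else: v=np.array([x,y,1.])
    return P[:3,3],P[:3,:3]@v
def onz(c,uv,z):
    o,d=ray(c,uv); return (o+d*(z-o[2])/d[2])[:2]
def proj(c,p):
    P=np.array(c["pose"]); q=P[:3,:3].T@(np.array(p,float)-P[:3,3]); K=c["mtx"]
    if c.get("fish"):
        r=np.hypot(q[0],q[1]); t=np.arctan2(r,q[2]); x,y=q[:2]/max(r,1e-9)*t
    else: x,y=q[:2]/q[2]
    return np.array([x*K[0][0]+K[0][2],y*K[1][1]+K[1][2]])
def plan(p,yaw,obs):
    """shift in present tool axes (cm), spin (deg); yaw = world angle of tool y axis (mod pi)"""
    M=R.from_rotvec(obs["tcp_rot"]).as_matrix(); d=M.T@(np.array(p)-obs["position"])*100
    cur=np.arctan2(M[1,1],M[0,1]); e=(yaw-cur+np.pi/2)%np.pi-np.pi/2
    print("tool x,y:",M[:2,0].round(3),M[:2,1].round(3),"tilt",M[:,2].round(3),"shift cm",d.round(2),"spin deg",round(-np.degrees(e),1))
E
python3 - <<'E'
import pickle,cv2
from h import *
d=pickle.load(open("c0.pkl","rb")); c=d["top"]
s=512/800
for n,uv,z in [("can base",(234,366),.027),("can top end body",(226,312),.027),("hinge",(358,346),.06),("gate tip",(303,303),.065),("tray BL",(358,346),.05),("tray BR",(450,346),.06),("tray TL",(358,270),.05),("tray TR",(450,270),.06),("chock",(503,320),.03)]:
    print(n,onz(c,(uv[0]*s,uv[1]*s),z).round(3))
a=cv2.resize(c["img"][160:245,130:360,::-1],(800,296),interpolation=cv2.INTER_CUBIC)
b=cv2.resize(d["scene"]["img"][150:300,150:350,::-1],(400,300),interpolation=cv2.INTER_CUBIC)
b2=cv2.resize(d["scene"]["img"][215:290,270:370,::-1],(400,300),interpolation=cv2.INTER_CUBIC)
cv2.imwrite("pics/crop0.png",np.vstack([a,np.hstack([b,b2])]))
E
```

```text
can base [0.435 0.334]
can top end body [0.575 0.358]
hinge [0.478 0.015]
gate tip [0.59  0.153]
tray BL [0.479 0.015]
tray BR [ 0.474 -0.218]
tray TL [0.676 0.013]
tray TR [ 0.67  -0.225]
chock [ 0.542 -0.361]
```

View pics/crop0.png

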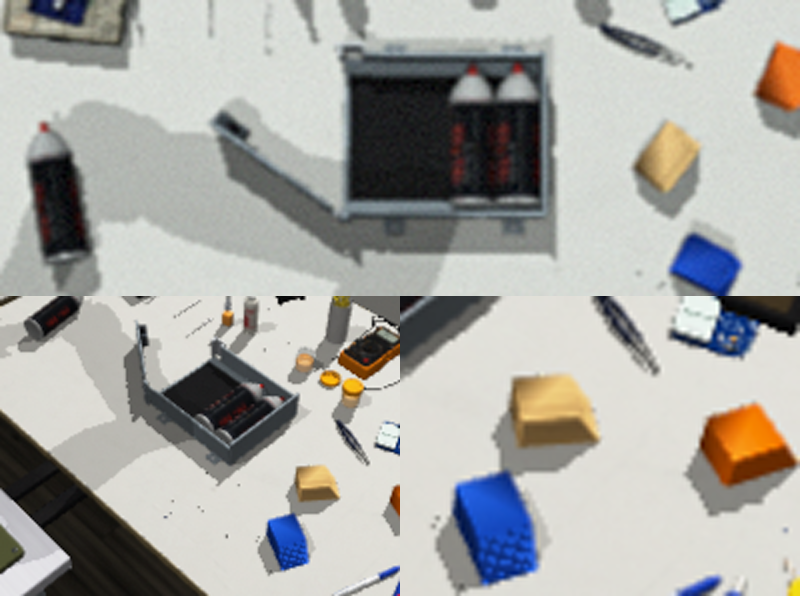

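The crop confirms plain natural wood at crop (667,157). Its nose seems to point up-right (+x,-y), and I'll check that from the wrist. The loose can lies at crop (55,200).

```bash
python3 - <<'E'
from workcell import bot
from h import *
c=pickle.load(open("c0.pkl","rb"))["top"]; k=230/800
f=lambda u,v,z:onz(c,(130+u*k,160+v*k),z)
b=f(68.5,256,.027); t=f(44,125,.027); ax=(t-b)/np.linalg.norm(t-b); print(b,t,np.linalg.norm(t-b)); m=b+ax*.076; print("mid",m)
plan([*m,.2],np.arctan2(ax[1],ax[0])+np.pi/2,bot.observe())
E
```

```text
[0.43755681 0.33478786] [0.59082283 0.36632328] 0.15647669474915443
mid [0.5119974  0.35010447]
tool x,y: [-0.92   0.392] [0.392 0.92 ] tilt [-0.001 -0.002 -1.   ] shift cm [-33.38  -0.15   3.05] spin deg -34.7
```

Request:
arm_command([
  {"xyz":[-3.7,0,0],"spin":0},
  {"xyz":[-3.7,0,0.4],"spin":0},
  {"xyz":[-3.7,0,0.4],"spin":0},
  {"xyz":[-3.7,0,0.4],"spin":0},
  {"xyz":[-3.7,0,0.4],"spin":0},
  {"xyz":[-3.7,0,0.4],"spin":0},
  {"xyz":[-3.7,0,0.4],"spin":0},
  {"xyz":[-3.7,0,0.4],"spin":0},
  {"xyz":[-3.7,0,0.2],"spin":0},
  {"xyz":[0,0,0],"spin":-7},
  {"xyz":[0,0,0],"spin":-7},
  {"xyz":[0,0,0],"spin":-7},
], gripper=1)

```text
t: 1.1
position: [0.5127, 0.3514, 0.2002]
tcp_rot: [-0.05, -3.14, 0.002]
force: [0.4, -0.2, 1.0]
opening: 0.0851
gripper_force: 0.0
```

Request:
arm_command([
  {"xyz":[0,0,0],"spin":-7},
  {"xyz":[0,0,0],"spin":-6.7},
  {"xyz":[0,0,0],"spin":0},
  {"xyz":[0,0,0],"spin":0},
])

```text
t: 1.43
position: [0.5119, 0.3522, 0.2008]
tcp_rot: [0.313, -3.125, 0.001]
force: [0.8, 0.8, -0.5]
opening: 0.0856
gripper_force: 0.0
```

```bash
cat >> h.py <<'E'
def wcap(name,view=True):
    from workcell import eyes,bot
    c=eyes.capture("wrist"); c["fish"]=True; o=bot.observe(); pickle.dump((c,o),open(name+".pkl","wb"))
    cv2.imwrite(f"pics/{name}.png",cv2.resize(c["img"][:,:,::-1],(800,600),interpolation=cv2.INTER_CUBIC))
    return c,o
E
python3 - <<'E'
from h import *
c,o=wcap("w1"); print(c["mtx"],c["pose"].round(3)); print(o["joint_pos"])
plan([.512,.350,.2],np.radians(101.6),o)
E
```

```text
[[297.31863964   0.         250.35006198]
 [  0.         297.31863964 187.4992557 ]
 [  0.           0.           1.        ]] [[-0.2    0.938  0.284  0.439]
 [ 0.98   0.192  0.057  0.337]
 [-0.001  0.29  -0.957  0.343]
 [ 0.     0.     0.     1.   ]]
[ 6.02758108e-01  4.39887099e-01  5.37383680e-02  1.18545575e+00
 -1.26735939e-05  4.02681088e-01]
tool x,y: [-0.98  -0.199] [-0.199  0.98 ] tilt [-0.001 -0.    -1.   ] shift cm [ 0.04 -0.23  0.09] spin deg -0.1
```

View pics/w1.png

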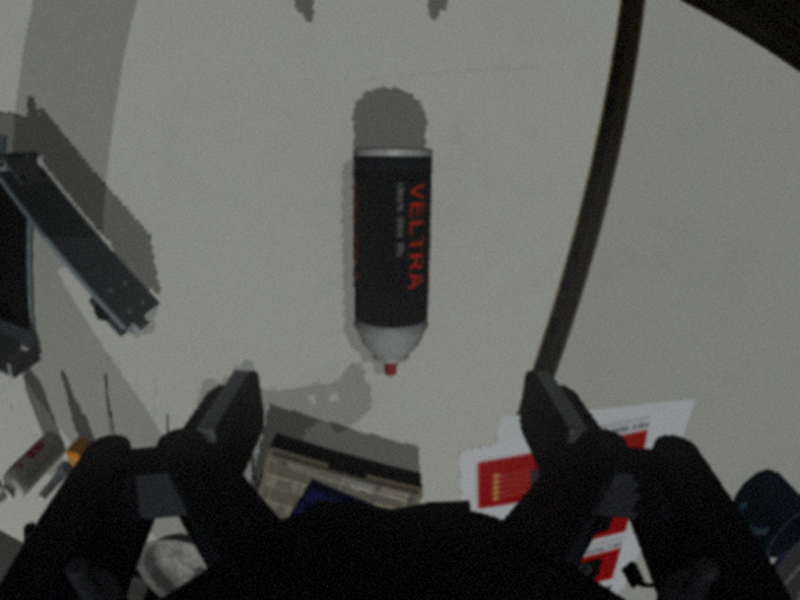

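The wrist view shows the loose can upright in the image, base rim at (393,150) and nozzle tip at (391,374).

```bash
python3 - <<'E'
from h import *
c,o=pickle.load(open("w1.pkl","rb")); s=.64
f=lambda u,v,z:onz(c,(u*s,v*s),z)
b=f(393,151,.03); t=f(391,375,.027); ax=(t-b)/np.linalg.norm(t-b); print(b,t,np.linalg.norm(t-b)); 
# side silhouettes mid-body
print(f(355,240,.027),f(430,240,.027))
m=t-ax*.090; print("mid",m,b+ax*.076)
plan([*m,.010],np.arctan2(ax[1],ax[0])+np.pi/2,o)
E
```

```text
[0.43492691 0.33760031] [0.59631627 0.36914689] 0.16444364851789206
[0.50001035 0.32410773] [0.48962275 0.37492136]
mid [0.50798788 0.35188145] [0.50951532 0.35218002]
tool x,y: [-0.98  -0.199] [-0.199  0.98 ] tilt [-0.001 -0.    -1.   ] shift cm [ 0.38  0.04 19.09] spin deg 0.4
```

Request:
arm_command([
  {"xyz":[0.3,0,3.5],"spin":0},
  {"xyz":[0,0,4],"spin":0},
  {"xyz":[0,0,4],"spin":0},
  {"xyz":[0,0,4],"spin":0},
  {"xyz":[0,0,2],"spin":0},
  {"xyz":[0,0,1.4],"spin":0},
  {"xyz":[0,0,0],"spin":0},
])

```text
t: 2.07
position: [0.5063, 0.3499, 0.0083]
tcp_rot: [0.315, -3.119, 0.006]
force: [-0.5, -0.1, -0.8]
opening: 0.0852
gripper_force: 0.0
```

Request:
arm_command([
  {"xyz":[0,0,0],"spin":0},
  {"xyz":[0,0,0],"spin":0},
  {"xyz":[0,0,0],"spin":0},
  {"xyz":[0,0,0],"spin":0},
  {"xyz":[0,0,0],"spin":0},
  {"xyz":[0,0,0],"spin":0},
], gripper=0.4)

```text
t: 2.57
position: [0.5107, 0.353, 0.0145]
tcp_rot: [-0.317, 3.122, 0.003]
force: [0.2, -0.3, 6.4]
opening: 0.0513
gripper_force: 63.7
```

Request:
arm_command([
  {"xyz":[0,0,-4],"spin":0},
  {"xyz":[0,0,-4],"spin":0},
  {"xyz":[0,0,-4],"spin":0},
  {"xyz":[0,-1,-4],"spin":0},
  {"xyz":[0.6,-4,-4],"spin":0},
  {"xyz":[0.6,-4,-2],"spin":0},
  {"xyz":[0.6,-4,0],"spin":0},
  {"xyz":[0.6,-4,0],"spin":0},
  {"xyz":[0.6,-4,0],"spin":0},
  {"xyz":[0.6,-4,0],"spin":0},
  {"xyz":[0.2,-3.5,0],"spin":6.3},
  {"xyz":[0,0,0],"spin":6.3},
])

```text
t: 3.57
position: [0.5284, 0.0727, 0.2202]
tcp_rot: [0.046, 3.141, -0.006]
force: [0.3, 0.8, -2.8]
opening: 0.0513
gripper_force: 65.2
```

Request:
arm_command([
  {"xyz":[0,0,0],"spin":0},
  {"xyz":[0,0,0],"spin":0},
])

```text
t: 3.73
position: [0.5283, 0.0787, 0.2201]
tcp_rot: [-0.024, -3.141, -0.001]
force: [0.1, 0.1, -2.4]
opening: 0.0513
gripper_force: 65.2
```

```bash
python3 - <<'E'
from h import *
c,o=wcap("w2"); print(o["position"],o["joint_pos"],o["opening"],o["force"])
E
```

```text
[0.52835477 0.07931699 0.22005392] [ 1.48752268e-01  2.80999569e-01 -1.38435362e-01  1.15160328e+00
  4.26430346e-04  1.62982843e-01] 0.05129049090890692 [-0.34812666  0.10957518 -2.9414653 ]
```

View pics/w2.png

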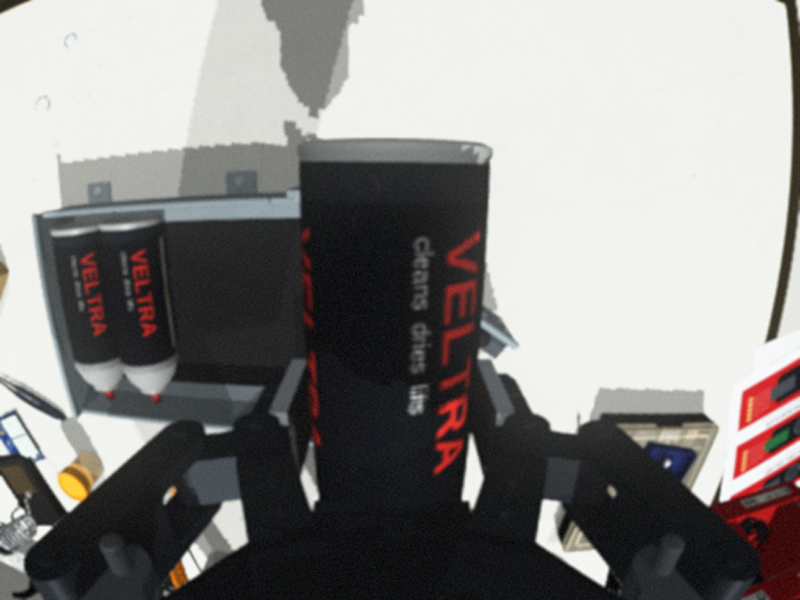

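The wrist view shows the tray cans: can_a base (76,230) to tip (110,395), can_b base (130,224) to tip (156,398). The near-wall top edge runs from (37,217) to (300,192), and the back-far corner is near (75,412).

```bash
python3 - <<'E'
from h import *
c,o=pickle.load(open("w2.pkl","rb")); s=.64
f=lambda u,v,z:onz(c,(u*s,v*s),z).round(4)
a0,a1,b0,b1=f(76,230,.045),f(110,397,.031),f(130,224,.045),f(156,399,.031)
for p,q in((a0,a1),(b0,b1)): d=q-p; print(p,q,np.linalg.norm(d),np.degrees(np.arctan2(d[1],d[0])))
print("near top edge",f(60,213,.049),f(180,203,.049),f(290,193,.049))
print("corner bn",f(37,216,.061),"bf",f(75,412,.061))
print("far top edge", f(200,418,.049),f(100,412,.049))
t=pickle.load(open("c0.pkl","rb"))["top"];k=230/800
g=lambda u,v,z:onz(t,(130+u*k,160+v*k),z).round(4)
print("top: a",g(516,207,.031),g(517,66,.031),"b",g(469,207,.031),g(472,66,.031),"outer back",g(549,212,.061),g(547,52,.061),"gateside",g(346,212,.049),g(347,50,.049),"tip gate",g(217,122,.065))
E
```

```text
[ 0.4927 -0.1779] [ 0.6532 -0.189 ] 0.16088337390793367 -3.9562124229189752
[ 0.4918 -0.1216] [ 0.6513 -0.1356] 0.1601132411763624 -5.016240741853261
near top edge [ 0.4769 -0.1904] [ 0.4786 -0.0734] [0.4765 0.0102]
corner bn [ 0.476  -0.2072] bf [ 0.6551 -0.2134]
far top edge [ 0.6566 -0.0845] [ 0.6597 -0.192 ]
top: a [ 0.485  -0.1824] [ 0.6509 -0.1884] b [ 0.4859 -0.1281] [ 0.6518 -0.1355] outer back [ 0.4758 -0.2175] [ 0.6611 -0.2212] gateside [0.4809 0.0136] [0.6698 0.0104] tip gate [0.5851 0.1595]
```

```bash
python3 - <<'E'
from h import *
c,o=pickle.load(open("w2.pkl","rb"))
plan([.567,-.053,.15],np.pi/2-.03,o)
E
```

```text
tool x,y: [-1.     0.014] [0.014 1.   ] tilt [-0.  0. -1.] shift cm [ -4.05 -13.18   7.  ] spin deg 0.9
```

Request:
arm_command([
  {"xyz":[-1,-3.3,0],"spin":0.9},
  {"xyz":[-1,-3.3,1],"spin":0},
  {"xyz":[-1,-3.3,2],"spin":0},
  {"xyz":[-1,-3.3,2],"spin":0},
  {"xyz":[0,0,2],"spin":0},
  {"xyz":[0,0,0],"spin":0},
  {"xyz":[0,0,0],"spin":0},
])

```text
t: 4.37
position: [0.5635, -0.0529, 0.1489]
tcp_rot: [-0.047, -3.137, -0.002]
force: [-0.1, 0.8, -2.2]
opening: 0.0516
gripper_force: 65.2
```

```bash
python3 - <<'E'
from h import *
c,o=wcap("w3"); print(o["position"],o["force"])
plan([.567,-.053,.15],np.pi/2-.03,o)
E
```

```text
[ 0.56455823 -0.0526415   0.15025911] [ 1.10783141  0.09360451 -2.26430516]
tool x,y: [-1.    0.03] [0.03 1.  ] tilt [-0.001  0.001 -1.   ] shift cm [-0.25 -0.03  0.03] spin deg 0.0
```

View pics/w3.png

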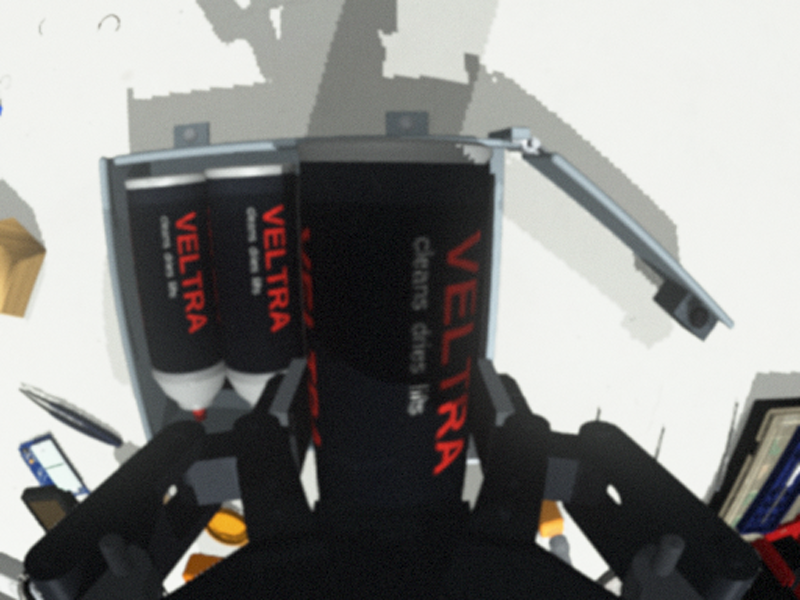

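The wrist view shows the tray below the held can: back-near corner (102,158), near-wall edge about (300,143) to (490,136), hinge (528,145), gate tip (730,325), and can_a base (165,180) to tip (200,418).

```bash
python3 - <<'E'
from h import *
from scipy.optimize import least_squares
c3,o=pickle.load(open("w3.pkl","rb")); c2,_=pickle.load(open("w2.pkl","rb")); t=pickle.load(open("c0.pkl","rb"))["top"]
s=.64;k=230/800; P=[]
w=lambda c,u,v,x,y,z:P.append((c,(u*s,v*s),x,y,z))
g=lambda u,v,x,y,z:P.append((t,(130+u*k,160+v*k),x,y,z))
N=None
w(c3,102,158,-95,-120,61); w(c3,528,145,-93,118.5,65); w(c3,200,418,N,-89,31); w(c3,165,181,N,-89,45)
w(c3,300,143,-95,N,49); w(c3,200,150,-95,N,49)
w(c2,37,216,-95,-120,61); w(c2,180,203,-95,N,49); w(c2,110,397,N,-89,31); w(c2,200,418,95,N,49); w(c2,76,230,N,-89,45)
g(549,212,-95,-120,61); g(547,52,95,-120,61); g(346,212,-95,118,49);g(516,207,N,-89,31);g(517,66,N,-89,31)
def W(p,xy): 
    C,S=np.cos(p[2]),np.sin(p[2]); return np.array([p[0]+C*xy[0]-S*xy[1],p[1]+S*xy[0]+C*xy[1]])
def res(p,full=False):
    r=[]
    for c,uv,x,y,z in P:
        q=onz(c,uv,z/1000)-p[:2]; C,S=np.cos(p[2]),np.sin(p[2]); l=np.array([C*q[0]+S*q[1],-S*q[0]+C*q[1]])*1000
        e=[l[0]-x if x is not None else 0,l[1]-y if y is not None else 0]; r.append(e)
    return np.array(r) if full else np.ravel(r)
r=least_squares(res,[.572,-.098,-.03],loss="soft_l1",f_scale=2,x_scale=[.01,.01,.1]); p=r.x; print("tray",p); print(res(p,1).round(1).tolist())
loc=lambda q:(np.array([[np.cos(p[2]),np.sin(p[2])],[-np.sin(p[2]),np.cos(p[2])]])@(q-p[:2])*1000).round(1)
f=lambda u,v,z:onz(c3,(u*s,v*s),z)
tip,h=f(730,325,.065),f(528,145,.065); d=tip-W(p,[-.093,.1185]); print("gate tip",tip,np.linalg.norm(d),"angle",np.arctan2(d[1],d[0])-p[2])
print("TCP in tray",loc(o["position"][:2]), "can_b base",loc(f(243,170,.045)), "held base z.19",loc(f(395,143,.19)),loc(f(395,143,.17)))
np.save("tray.npy",p)
plan([*W(p,[-.006,.046]),.02],np.pi/2+p[2],o)
E
```

```text
tray [ 0.5730323  -0.09706632 -0.03043854]
[[0.2, 1.7], [-0.6, -7.4], [0.0, -0.7], [0.0, 3.8], [1.2, 0.0], [1.5, 0.0], [1.4, 7.0], [-0.1, 0.0], [0.0, -0.5], [-11.8, 0.0], [0.0, 5.7], [1.5, -3.4], [-3.2, -1.4], [-0.5, -10.2], [0.0, 1.0], [0.0, 0.1]]
gate tip [0.58471204 0.16369477] 0.1722305266194696 angle 0.9743818552277635
TCP in tray [-9.8 44.1] can_b base [-80.8 -36.7] held base z.19 [-88.4  44.5] [-89.1  44.6]
tool x,y: [-1.    0.03] [0.03 1.  ] tilt [-0.001  0.001 -1.   ] shift cm [-0.4   0.18 13.03] spin deg 0.0
```

Request:
arm_command([
  {"xyz":[-0.45,0.2,0],"spin":0},
  {"xyz":[0,0,3],"spin":0},
  {"xyz":[0,0,3],"spin":0},
  {"xyz":[0,0,3],"spin":0},
  {"xyz":[0,0,2],"spin":0},
  {"xyz":[0,0,1.2],"spin":0},
  {"xyz":[0,0,0.7],"spin":0},
  {"xyz":[0,0,0],"spin":0},
  {"xyz":[0,0,0],"spin":0},
])

```text
t: 5.17
position: [0.5707, -0.0516, 0.0222]
tcp_rot: [0.049, 3.139, -0.0]
force: [0.6, 0.4, -1.6]
opening: 0.0515
gripper_force: 65.2
```

Request:
arm_command([
  {"xyz":[0,0,0.2],"spin":0},
  {"xyz":[0,0,0.2],"spin":0},
  {"xyz":[0,0,0],"spin":0},
])

```text
t: 5.42
position: [0.571, -0.0523, 0.0185]
tcp_rot: [0.051, 3.138, 0.0]
force: [-0.1, 0.6, 0.9]
opening: 0.0518
gripper_force: 65.6
```

Request:
arm_command([
  {"xyz":[0,0,0],"spin":0},
  {"xyz":[0,0,0],"spin":0},
  {"xyz":[0,0,0],"spin":0},
  {"xyz":[0,0,0],"spin":0},
], gripper=0.78)

```text
t: 5.75
position: [0.5694, -0.0524, 0.0172]
tcp_rot: [0.052, 3.141, -0.0]
force: [-1.7, -0.1, 1.1]
opening: 0.0666
gripper_force: 0.0
```

Request:
arm_command([
  {"xyz":[0,0,-1],"spin":0},
  {"xyz":[0,0,-2],"spin":0},
  {"xyz":[0,0,-3],"spin":0},
  {"xyz":[0,0,-4],"spin":0},
  {"xyz":[0,0,-4],"spin":0},
  {"xyz":[0,0,0],"spin":0},
  {"xyz":[0,0,0],"spin":0},
])

```text
t: 6.33
position: [0.5719, -0.0526, 0.161]
tcp_rot: [0.052, 3.134, -0.001]
force: [-0.3, 1.1, -0.5]
opening: 0.0665
gripper_force: 0.0
```

```bash
python3 - <<'E'
from h import *
c,o=wcap("w4"); print(o["position"],o["force"])
plan([.58,-.30,.22],np.pi/2-.03,o)
E
```

```text
[ 0.57020089 -0.05243755  0.15874591] [-0.06341919  0.27260234 -0.29103808]
tool x,y: [-0.999  0.033] [0.033 0.999] tilt [ 0.003 -0.    -1.   ] shift cm [ -1.81 -24.71  -6.12] spin deg -0.2
```

View pics/w4.png

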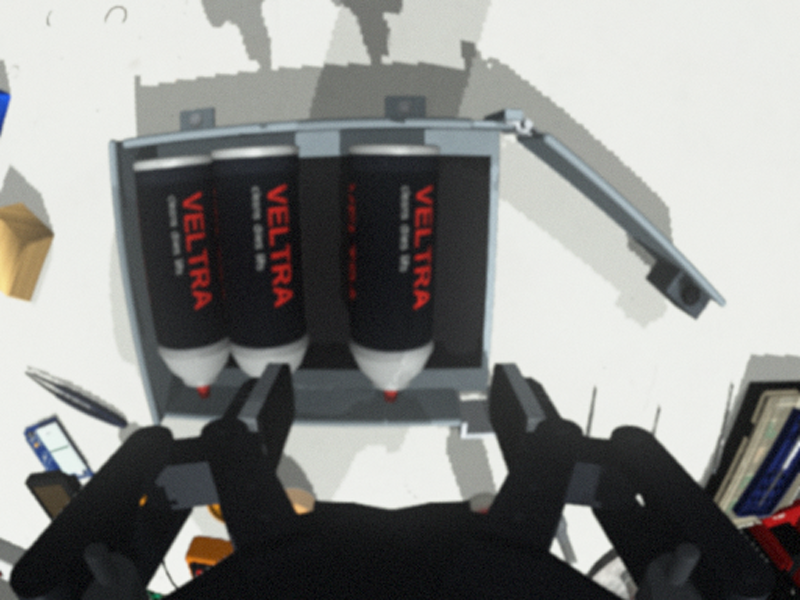

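The can lies flat in the tray, base (392,150) to tip (391,395), parallel to the other two and clear of both side walls. Next is the chock.

Request:
arm_command([
  {"xyz":[0.3,-3.8,-2],"spin":0},
  {"xyz":[0.3,-3.8,-2],"spin":0},
  {"xyz":[0.3,-3.8,-2],"spin":0},
  {"xyz":[0.3,-3.8,0],"spin":0},
  {"xyz":[0.3,-3.8,0],"spin":0},
  {"xyz":[0.3,-3.8,0],"spin":0},
  {"xyz":[0.3,-3.8,0],"spin":0},
  {"xyz":[0.3,-3.8,0],"spin":0},
  {"xyz":[0,0,0],"spin":0},
  {"xyz":[0,0,0],"spin":0},
  {"xyz":[0,0,0],"spin":0},
], gripper=1)

```text
t: 7.3
position: [0.5348, -0.3511, 0.2133]
tcp_rot: [-0.053, -3.138, -0.004]
force: [0.2, 0.2, 0.3]
opening: 0.0853
gripper_force: 0.0
```

```bash
python3 - <<'E'
from h import *
c,o=wcap("w5"); print(o["position"],o["force"],o["joint_pos"])
E
```

```text
[ 0.53518311 -0.35052011  0.21383028] [-0.41814068  1.2902567   0.3968108 ] [-5.80078299e-01  4.69514300e-01  1.36442317e-01  1.24078254e+00
  4.56520214e-04 -5.47751308e-01]
```

View pics/w5.png

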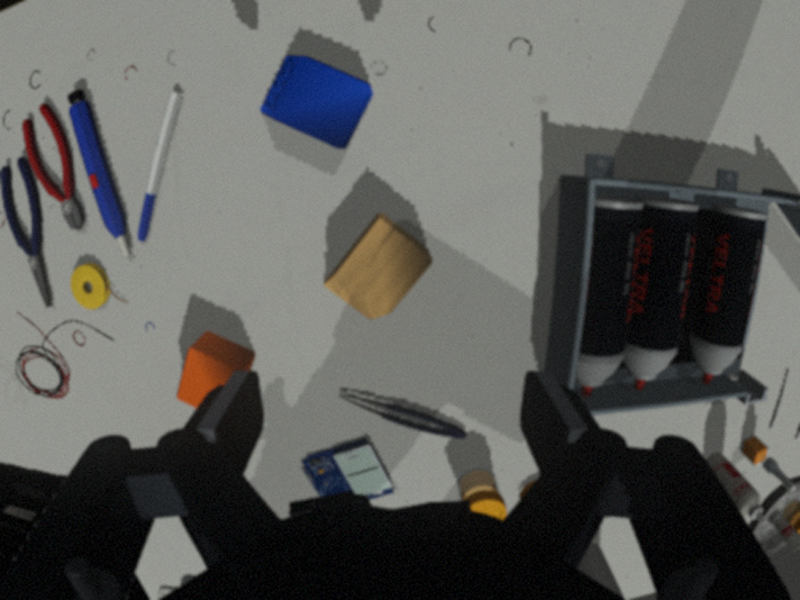

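The wrist view shows the plain wooden chock with corners (380,215), (432,262), (377,319) and (326,281). The orange look-alike is at (215,370), the blue at (318,100). I'll test the nose end numerically.

```bash
python3 - <<'E'
from h import *
from scipy.optimize import minimize
c,o=pickle.load(open("w5.pkl","rb")); s=.64
hsv=cv2.cvtColor(c["img"],cv2.COLOR_RGB2HSV); 
roi=np.zeros(hsv.shape[:2],np.uint8); roi[130:212,200:285]=1
m=((hsv[...,0]>8)&(hsv[...,0]<28)&(hsv[...,1]>75)&(hsv[...,2]>50)&(roi>0)).astype(np.uint8)
n,l,st,ce=cv2.connectedComponentsWithStats(m); i=1+np.argmax(st[1:,4]); m=(l==i).astype(np.uint8); print(st[i],ce[i])
V=[(x*.025,y,z) for x in(-1,1) for y,z in((-.0375,0),(.0375,0),(.0375,.04),(-.0144,.04))]
def hull(p):
    C,S=np.cos(p[2]),np.sin(p[2])
    q=np.array([proj(c,[p[0]+C*x-S*y,p[1]+S*x+C*y,z]) for x,y,z in V],np.float32)
    return cv2.convexHull(q)
def cost(p):
    im=np.zeros((m.shape[0]*4,m.shape[1]*4),np.uint8); cv2.fillConvexPoly(im,np.round(hull(p)*4+1.5).astype(int),1)
    M=cv2.resize(m,None,fx=4,fy=4,interpolation=cv2.INTER_NEAREST); return 1-(im&M).sum()/(im|M).sum()
c0=onz(c,ce[i],.02)
for y0 in(.8,-.8+3.14159,.8+3.14159,-.8):
    r=min((minimize(cost,[*c0,y0+d],method="Nelder-Mead",options=dict(initial_simplex=np.array([[*c0,y0+d]]*4)+np.vstack([np.zeros(3),np.diag([.012,.012,.25])]))) for d in(-.2,.2)),key=lambda r:r.fun)
    p=r.x;print(p.round(4),"iou",1-r.fun)
    # brightness along -y (nose) direction
    C,S=np.cos(p[2]),np.sin(p[2]); b=[]
    for y in np.arange(-.034,.036,.008):
        z=min(.04,(y+.0375)*1.732); u=proj(c,[p[0]-S*y,p[1]+C*y,z]); b.append(int(c["img"][int(round(u[1])),int(round(u[0]))].sum()))
    print(b)
E
```

```text
[ 208  137   68   67 2572] [242.21228616 171.79315708]
[ 0.5451 -0.3647  0.8891] iou 0.9363756433028192
[318, 293, 312, 314, 306, 310, 299, 265, 245]
[ 0.5449 -0.3556  2.6418] iou 0.6998227906618384
[357, 366, 237, 269, 309, 323, 332, 333, 326]
[ 0.5364 -0.3567  3.9953] iou 0.8028859296286172
[230, 137, 249, 267, 303, 317, 305, 314, 296]
[ 0.5458 -0.3645  0.9042] iou 0.9354632733575061
[337, 287, 312, 303, 305, 317, 303, 287, 245]
```

```bash
python3 - <<'E'
from h import *
c,o=pickle.load(open("w5.pkl","rb"))
plan([.536,-.357,.008],.893,o)
E
```

```text
tool x,y: [-0.999  0.032] [0.032 0.999] tilt [-0.002  0.002 -1.   ] shift cm [-0.15 -0.69 20.58] spin deg 37.0
```

Request:
arm_command([
  {"xyz":[-0.1,-0.6,0],"spin":0},
  {"xyz":[0,0,2],"spin":6.5},
  {"xyz":[0,0,2],"spin":6.5},
  {"xyz":[0,0,2],"spin":6},
  {"xyz":[0,0,2],"spin":6},
  {"xyz":[0,0,2],"spin":6},
  {"xyz":[0,0,2],"spin":6},
  {"xyz":[0,0,0],"spin":0},
  {"xyz":[0,0,0],"spin":0},
])

```text
t: 8.1
position: [0.5361, -0.3563, 0.0943]
tcp_rot: [-1.038, -2.962, -0.001]
force: [0.1, 0.3, -0.4]
opening: 0.0854
gripper_force: 0.0
```

```bash
python3 - <<'E'
from h import *
from workcell import bot
plan([.536,-.357,.008],.893,bot.observe())
E
```

```text
tool x,y: [-0.781  0.624] [0.624 0.781] tilt [-0.003  0.002 -1.   ] shift cm [-0.07 -0.06  8.63] spin deg 0.2
```

Request:
arm_command([
  {"xyz":[0,0,3],"spin":0},
  {"xyz":[0,0,3],"spin":0},
  {"xyz":[0,0,1.6],"spin":0},
  {"xyz":[0,0,0.9],"spin":0},
  {"xyz":[0,0,0],"spin":0},
])

```text
t: 8.52
position: [0.5363, -0.3571, 0.0095]
tcp_rot: [-1.042, -2.962, -0.001]
force: [0.0, 1.4, 0.3]
opening: 0.0855
gripper_force: 0.0
```

Request:
arm_command([
  {"xyz":[0,0,0],"spin":0},
  {"xyz":[0,0,0],"spin":0},
  {"xyz":[0,0,0],"spin":0},
  {"xyz":[0,0,0],"spin":0},
  {"xyz":[0,0,0],"spin":0},
  {"xyz":[0,0,0],"spin":0},
], gripper=0.3)

```text
t: 9.02
position: [0.5383, -0.3589, 0.0125]
tcp_rot: [1.044, 2.959, -0.002]
force: [0.0, 0.8, 5.8]
opening: 0.0487
gripper_force: 63.9
```

Request:
arm_command([
  {"xyz":[0,0,-2],"spin":0},
  {"xyz":[0,0,-4],"spin":0},
  {"xyz":[0,0,-4],"spin":0},
  {"xyz":[0,0,-4],"spin":0},
  {"xyz":[0,0,-4],"spin":0},
  {"xyz":[0,0,-2],"spin":0},
  {"xyz":[0,0,0],"spin":0},
  {"xyz":[0,0,0],"spin":0},
])

```text
t: 9.68
position: [0.5375, -0.3584, 0.2122]
tcp_rot: [1.044, 2.959, -0.002]
force: [-0.6, 0.8, -2.3]
opening: 0.0487
gripper_force: 63.2
```

```bash
python3 - <<'E'
from h import *
from workcell import bot
p=np.load("tray.npy"); C,S=np.cos(p[2]),np.sin(p[2]); x,y=0,.15
plan([p[0]+C*x-S*y,p[1]+S*x+C*y,.2],p[2],bot.observe())
E
```

```text
tool x,y: [-0.779  0.628] [0.628 0.779] tilt [ 0.003 -0.002 -1.   ] shift cm [22.69 34.53  1.13] spin deg 52.9
```

Request:
arm_command([
  {"xyz":[2,3,0],"spin":0},
  {"xyz":[2.1,3.2,0],"spin":0},
  {"xyz":[2.1,3.2,0],"spin":0},
  {"xyz":[2.1,3.2,0],"spin":0},
  {"xyz":[2.1,3.2,0],"spin":0},
  {"xyz":[2.1,3.2,0],"spin":0},
  {"xyz":[2.1,3.2,0],"spin":0},
  {"xyz":[2.1,3.2,0],"spin":0},
  {"xyz":[2.1,3.2,0],"spin":0},
  {"xyz":[2,3,0],"spin":0},
  {"xyz":[1.9,2.9,0],"spin":0},
])

```text
t: 10.6
position: [0.5746, 0.0552, 0.2077]
tcp_rot: [-1.043, -2.959, 0.003]
force: [1.1, -0.4, -0.8]
opening: 0.0492
gripper_force: 63.1
```

Request:
arm_command([
  {"xyz":[0,0,0],"spin":6.6},
  {"xyz":[0,0,0],"spin":6.6},
  {"xyz":[0,0,0],"spin":6.6},
  {"xyz":[0,0,0],"spin":6.6},
  {"xyz":[0,0,0],"spin":6.6},
  {"xyz":[0,0,0],"spin":6.6},
  {"xyz":[0,0,0],"spin":6.6},
  {"xyz":[0,0,0],"spin":6.6},
  {"xyz":[0,0,0],"spin":0},
  {"xyz":[0,0,0],"spin":0},
])

```text
t: 11.43
position: [0.5752, 0.0531, 0.2082]
tcp_rot: [-2.249, -2.19, 0.004]
force: [0.4, -0.4, -0.5]
opening: 0.049
gripper_force: 63.0
```

```bash
python3 - <<'E'
from h import *
c,o=wcap("w6")
p=np.load("tray.npy"); C,S=np.cos(p[2]),np.sin(p[2]); x,y=0,.118
plan([p[0]+C*x-S*y,p[1]+S*x+C*y,.0175],p[2],o); print(o["position"],o["joint_pos"])
E
```

```text
tool x,y: [0.027 1.   ] [ 1.    -0.027] tilt [-0.003 -0.    -1.   ] shift cm [-3.22  0.26 19.11] spin deg 0.2
[0.57546357 0.05318875 0.20860779] [ 9.21795821e-02  3.62753739e-01 -4.81590627e-02  1.16282360e+00
 -2.48740222e-05  1.68951719e+00]
```

View pics/w6.png

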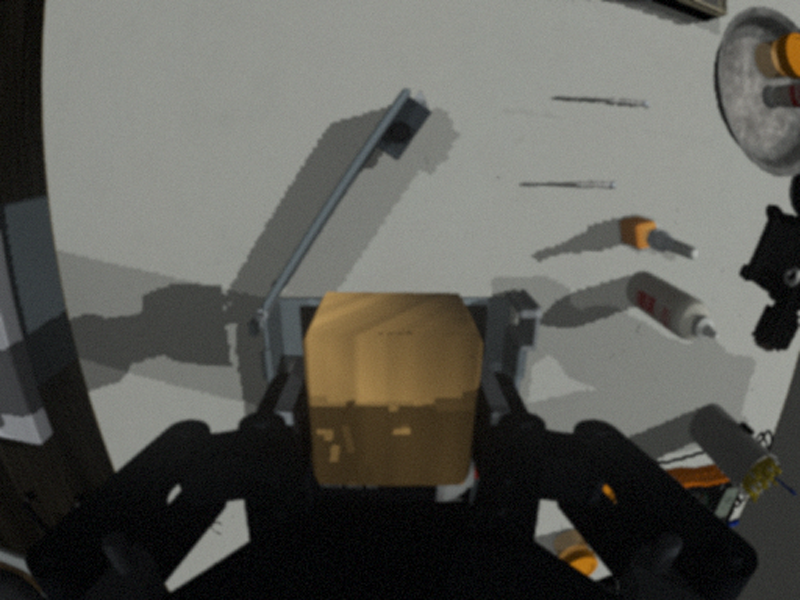

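The wrist view shows the chock held squarely, heel towards the gate (heel face rows 295–405, columns 305–482) and nose towards the cans. The tray's gate edge is at row 297 and the gate tip at (405,92).

Request:
arm_command([
  {"xyz":[-1.6,0.25,2],"spin":0},
  {"xyz":[-1.6,0,3],"spin":0},
  {"xyz":[0,0,3.5],"spin":0},
  {"xyz":[0,0,3.5],"spin":0},
  {"xyz":[0,0,3],"spin":0},
  {"xyz":[0,0,2],"spin":0},
  {"xyz":[0,0,1],"spin":0},
  {"xyz":[0,0,0.5],"spin":0},
  {"xyz":[0,0,0.2],"spin":0},
  {"xyz":[0,0,0],"spin":0},
  {"xyz":[0,0,0],"spin":0},
])

```text
t: 12.4
position: [0.5794, 0.0213, 0.0245]
tcp_rot: [2.252, 2.188, 0.003]
force: [0.5, -0.3, -0.6]
opening: 0.0492
gripper_force: 63.2
```

```bash
python3 - <<'E'
from h import *
c,o=pickle.load(open("w6.pkl","rb")); p=np.load("tray.npy"); s=.64
f=lambda u,v,z:onz(c,(u*s,v*s),z); C,S=np.cos(p[2]),np.sin(p[2]); I=np.array([[C,S],[-S,C]])
for n,u,v,z in(("floor edge L",290,297,.004),("floor edge R",500,297,.004),("hinge",257,325,.065),("tip",405,90,.065),("keeper",525,295,.05)): print(n,(I@(f(u,v,z)-p[:2])*1000).round(1))
from workcell import bot; print(bot.observe()["position"])
E
```

```text
floor edge L [-84.1 114.4]
floor edge R [ 83.  115.6]
hinge [-94.3 113.7]
tip [  4.1 264.7]
keeper [ 89.6 131.6]
[0.57939483 0.021339   0.02453031]
```

Request:
arm_command([
  {"xyz":[0,0,0.3],"spin":0},
  {"xyz":[0,0,0.3],"spin":0},
  {"xyz":[0,0,0.2],"spin":0},
  {"xyz":[0,0,0],"spin":0},
])

```text
t: 12.73
position: [0.5787, 0.0214, 0.0164]
tcp_rot: [2.253, 2.188, 0.002]
force: [-0.9, -0.2, 6.4]
opening: 0.0491
gripper_force: 63.9
```

Request:
arm_command([
  {"xyz":[-0.4,0,-0.1],"spin":0},
  {"xyz":[-0.4,0,0],"spin":0},
  {"xyz":[-0.4,0,0],"spin":0},
  {"xyz":[-0.3,0,0],"spin":0},
  {"xyz":[-0.3,0,0],"spin":0},
  {"xyz":[-0.3,0,0],"spin":0},
  {"xyz":[-0.3,0,0],"spin":0},
  {"xyz":[-0.3,0,0],"spin":0},
  {"xyz":[-0.2,0,0],"spin":0},
  {"xyz":[0,0,0],"spin":0},
])

```text
t: 13.57
position: [0.5776, -0.0082, 0.0165]
tcp_rot: [2.254, 2.188, 0.001]
force: [-0.1, 1.6, 5.4]
opening: 0.0489
gripper_force: 63.8
```

Request:
arm_command([
  {"xyz":[-0.2,0,0],"spin":0},
  {"xyz":[-0.2,0,0],"spin":0},
  {"xyz":[0,0,0],"spin":0},
  {"xyz":[0,0,0],"spin":0},
])

```text
t: 13.9
position: [0.5775, -0.012, 0.0165]
tcp_rot: [2.253, 2.188, 0.001]
force: [-0.4, 1.8, 5.0]
opening: 0.0488
gripper_force: 63.9
```

Request:
arm_command([
  {"xyz":[-0.2,0,0],"spin":0},
  {"xyz":[0,0,0],"spin":0},
  {"xyz":[0,0,0],"spin":0},
])

```text
t: 14.15
position: [0.5774, -0.014, 0.0165]
tcp_rot: [2.253, 2.188, 0.001]
force: [0.5, 2.1, 5.3]
opening: 0.0489
gripper_force: 63.9
```

Request:
arm_command([
  {"xyz":[-0.2,0,0],"spin":0},
  {"xyz":[0,0,0],"spin":0},
  {"xyz":[0,0,0],"spin":0},
])

```text
t: 14.4
position: [0.5773, -0.0159, 0.0165]
tcp_rot: [2.253, 2.188, 0.001]
force: [0.5, 2.3, 4.9]
opening: 0.0492
gripper_force: 63.9
```

Request:
arm_command([
  {"xyz":[-0.2,0,0],"spin":0},
  {"xyz":[0,0,0],"spin":0},
  {"xyz":[0,0,0],"spin":0},
])

```text
t: 14.65
position: [0.5773, -0.0175, 0.0165]
tcp_rot: [-2.253, -2.189, -0.002]
force: [0.1, 2.7, 4.9]
opening: 0.0493
gripper_force: 63.9
```

Request:
arm_command([
  {"xyz":[-0.2,0,0],"spin":0},
  {"xyz":[0,0,0],"spin":0},
  {"xyz":[0,0,0],"spin":0},
])

```text
t: 14.9
position: [0.5772, -0.0178, 0.0166]
tcp_rot: [-2.251, -2.188, -0.006]
force: [0.3, 7.5, 6.9]
opening: 0.0487
gripper_force: 64.0
```

Request:
arm_command([
  {"xyz":[-0.2,0,0],"spin":0},
  {"xyz":[0,0,0],"spin":0},
  {"xyz":[0,0,0],"spin":0},
])

```text
t: 15.15
position: [0.5771, -0.0181, 0.0168]
tcp_rot: [-2.248, -2.188, -0.01]
force: [-0.1, 12.5, 7.0]
opening: 0.0493
gripper_force: 64.1
```

Request:
arm_command([
  {"xyz":[0.2,0,0],"spin":0},
  {"xyz":[0,0,0],"spin":0},
])

```text
t: 15.32
position: [0.5772, -0.0179, 0.0166]
tcp_rot: [-2.251, -2.189, -0.004]
force: [0.4, 6.2, 6.2]
opening: 0.0491
gripper_force: 64.0
```

Request:
arm_command([
  {"xyz":[0,0,0],"spin":0},
  {"xyz":[0,0,0],"spin":0},
  {"xyz":[0,0,0],"spin":0},
  {"xyz":[0,0,0],"spin":0},
], gripper=0.85)

```text
t: 15.65
position: [0.5761, -0.0204, 0.0156]
tcp_rot: [-2.254, -2.188, 0.002]
force: [0.5, 0.1, 0.2]
opening: 0.0723
gripper_force: 0.0
```

Request:
arm_command([
  {"xyz":[0,0,-1],"spin":0},
  {"xyz":[0,0,-3],"spin":0},
  {"xyz":[0,0,-4],"spin":0},
  {"xyz":[0,0,-4],"spin":0},
  {"xyz":[2,0,-4],"spin":0},
  {"xyz":[3,0,-2],"spin":0},
  {"xyz":[3,0,0],"spin":0},
  {"xyz":[0,0,0],"spin":0},
  {"xyz":[0,0,0],"spin":0},
])

```text
t: 16.4
position: [0.5792, 0.0598, 0.1944]
tcp_rot: [2.25, 2.191, 0.001]
force: [1.2, -0.2, -0.3]
opening: 0.0725
gripper_force: 0.0
```

```bash
python3 - <<'E'
from h import *
c,o=wcap("w7"); print(o["position"],o["force"],o["joint_pos"])
p=np.load("tray.npy"); C,S=np.cos(p[2]),np.sin(p[2])
h=np.array([p[0]-C*.093-S*.1185,p[1]-S*.093+C*.1185]); print("hinge",h)
for x,y in((-25,34.5),(25,34.5),(25,109.5),(-25,109.5)): print("exp chock corner px", (proj(c,[p[0]+C*x/1e3-S*y/1e3,p[1]+S*x/1e3+C*y/1e3,.044 if y>100 else .004])/.64).round())
E
```

```text
[0.57873775 0.05881492 0.19360334] [-0.23055614 -0.50822525 -0.39364884] [ 1.01727675e-01  3.74489253e-01 -6.99258363e-02  1.12680480e+00
 -8.15541665e-04  1.70084542e+00]
hinge [0.48368179 0.02420913]
exp chock corner px [359. 403.]
exp chock corner px [420. 403.]
exp chock corner px [426. 338.]
exp chock corner px [353. 338.]
```

View pics/w7.png

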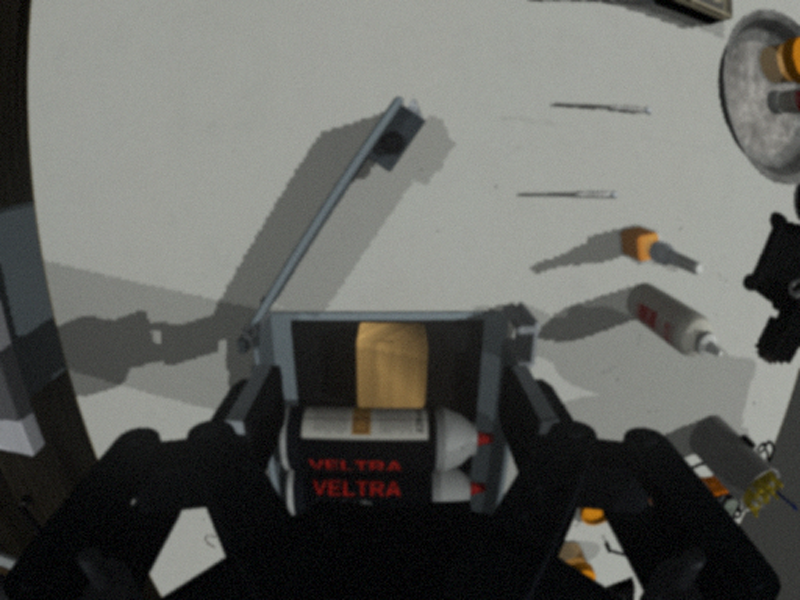

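The chock sits flat and square at (392,365), mid-width with its nose against the third can, and the cans are tight together. Now the gate.

Request:
arm_command([
  {"xyz":[2.4,-1.6,0],"spin":0},
  {"xyz":[2.4,-1.6,0],"spin":0},
  {"xyz":[2.4,-1.6,0],"spin":0},
  {"xyz":[2.4,-1.6,0],"spin":0},
  {"xyz":[2.4,-1,0],"spin":0},
  {"xyz":[0,0,3],"spin":0},
  {"xyz":[0,0,4],"spin":0},
  {"xyz":[0,0,4],"spin":0},
  {"xyz":[0,0,3],"spin":0},
  {"xyz":[0,0,2],"spin":0},
  {"xyz":[0,0,0],"spin":0},
  {"xyz":[0,0,0],"spin":0},
], gripper=0)

```text
t: 17.45
position: [0.5072, 0.1793, 0.0322]
tcp_rot: [-2.254, -2.186, 0.007]
force: [0.1, 1.4, -0.2]
opening: -0.0001
gripper_force: 0.0
```

```bash
cat > g.py <<'E'
from h import *
from workcell import bot
h=np.array([.484,.022]); o=bot.observe(); M=R.from_rotvec(o["tcp_rot"]).as_matrix(); q=np.array(o["position"])[:2].copy()
print(o["position"],o["force"],o["opening"])
d=q-h; a=np.arctan2(d[1],d[0])
for th in(.99,.85,.7,.55,.4,.3,.2,.12,.06,0):
    a=th-.03; P=h+.15*np.array([np.cos(a),np.sin(a)])+.016*np.array([-np.sin(a),np.cos(a)])
    e=np.array([*(P-q),0]); print(th,P.round(3),"tool xy cm",((M.T@e)*100).round(2)[:2]); q=P
E
python3 g.py
```

```text
[0.50724293 0.17931094 0.03219251] [ 0.10580366  1.40077556 -0.22263507] -5.3206140490951336e-05
0.99 [0.557 0.154] tool xy cm [-2.37  5.04]
0.85 [0.575 0.143] tool xy cm [-1.09  1.81]
0.7 [0.592 0.128] tool xy cm [-1.44  1.75]
0.55 [0.606 0.11 ] tool xy cm [-1.68  1.51]
0.4 [0.618 0.091] tool xy cm [-1.89  1.24]
0.3 [0.624 0.077] tool xy cm [-1.35  0.67]
0.2 [0.629 0.063] tool xy cm [-1.41  0.53]
0.12 [0.632 0.051] tool xy cm [-1.16  0.32]
0.06 [0.633 0.042] tool xy cm [-0.89  0.18]
0 [0.634 0.033] tool xy cm [-0.9   0.12]
```

Request:
arm_command([
  {"xyz":[-0.8,1.7,-0.5],"spin":0},
  {"xyz":[-0.8,1.7,0],"spin":0},
  {"xyz":[-0.8,1.7,0],"spin":0},
  {"xyz":[-1.1,1.8,0],"spin":0},
  {"xyz":[-1.4,1.7,0],"spin":0},
  {"xyz":[-1.7,1.5,0],"spin":0},
  {"xyz":[-1.9,1.2,0],"spin":0},
  {"xyz":[-1.3,0.7,0],"spin":0},
  {"xyz":[-1.4,0.5,0],"spin":0},
  {"xyz":[0,0,0],"spin":0},
])

```text
t: 18.28
position: [0.6319, 0.0625, 0.0397]
tcp_rot: [2.256, 2.183, 0.002]
force: [0.3, 0.3, -0.7]
opening: 0.0005
gripper_force: 0.0
```

```bash
python3 g.py | head -1
```

```text
[0.63189207 0.0625406  0.03974548] [ 0.32577705  0.29607169 -0.72104234] 0.0004720095496940765
```

Request:
arm_command([
  {"xyz":[-0.4,0.1,0],"spin":0},
  {"xyz":[-0.4,0.1,0],"spin":0},
  {"xyz":[-0.4,0,0],"spin":0},
  {"xyz":[0,0,0],"spin":0},
])

```text
t: 18.62
position: [0.6315, 0.0531, 0.0384]
tcp_rot: [-2.253, -2.189, 0.001]
force: [0.5, 0.2, 0.1]
opening: -0.0001
gripper_force: 0.0
```

Request:
arm_command([
  {"xyz":[-0.3,0,0],"spin":0},
  {"xyz":[-0.3,0,0],"spin":0},
  {"xyz":[0,0,0],"spin":0},
])

```text
t: 18.87
position: [0.6316, 0.0471, 0.0384]
tcp_rot: [2.254, 2.189, -0.001]
force: [-0.4, -0.5, -1.3]
opening: -0.0002
gripper_force: 0.0
```

Request:
arm_command([
  {"xyz":[-0.3,0,0],"spin":0},
  {"xyz":[-0.3,0,0],"spin":0},
  {"xyz":[0,0,0],"spin":0},
])

```text
t: 19.12
position: [0.6318, 0.0431, 0.0385]
tcp_rot: [-2.251, -2.188, -0.005]
force: [-0.5, 6.5, -1.1]
opening: 0.0004
gripper_force: 2.6
```

Request:
arm_command([
  {"xyz":[-0.3,0,0],"spin":0},
  {"xyz":[0,0,0],"spin":0},
  {"xyz":[0,0,0],"spin":0},
])

```text
t: 19.37
position: [0.6319, 0.0408, 0.0385]
tcp_rot: [-2.25, -2.188, -0.006]
force: [1.3, 6.7, -0.7]
opening: -0.0001
gripper_force: 3.2
```

Request:
arm_command([
  {"xyz":[-0.3,0,0],"spin":0},
  {"xyz":[0,0,0],"spin":0},
  {"xyz":[0,0,0],"spin":0},
])

```text
t: 19.62
position: [0.6313, 0.035, 0.0383]
tcp_rot: [2.254, 2.188, -0.001]
force: [-0.2, 0.4, -0.7]
opening: -0.0001
gripper_force: 0.1
```

Request:
arm_command([
  {"xyz":[-0.3,0,0],"spin":0},
  {"xyz":[0,0,0],"spin":0},
  {"xyz":[0,0,0],"spin":0},
])

```text
t: 19.87
position: [0.6313, 0.0331, 0.0384]
tcp_rot: [-2.252, -2.188, -0.002]
force: [-0.1, 4.9, 0.2]
opening: 0.0001
gripper_force: 2.4
```

Request:
arm_command([
  {"xyz":[-0.4,0,0],"spin":0},
  {"xyz":[0,0,0],"spin":0},
  {"xyz":[0,0,0],"spin":0},
])

```text
t: 20.12
position: [0.6313, 0.0328, 0.0385]
tcp_rot: [-2.246, -2.187, -0.01]
force: [-0.6, 12.4, -0.1]
opening: -0.0
gripper_force: 6.9
```

Request:
arm_command([
  {"xyz":[0.6,0,0],"spin":0},
  {"xyz":[1.5,0,0],"spin":0},
  {"xyz":[2,0,-1],"spin":0},
  {"xyz":[2,0,-3],"spin":0},
  {"xyz":[0,0,-4],"spin":0},
  {"xyz":[0,0,-4],"spin":0},
  {"xyz":[0,0,-2],"spin":0},
  {"xyz":[0,0,0],"spin":0},
  {"xyz":[0,0,0],"spin":0},
])

```text
t: 20.87
position: [0.6342, 0.0895, 0.1802]
tcp_rot: [2.251, 2.186, 0.004]
force: [0.1, -0.1, -0.7]
opening: 0.0004
gripper_force: 0.0
```

```bash
python3 - <<'E'
from h import *
from workcell import eyes
c,o=wcap("w8"); p=np.load("tray.npy"); t=eyes.capture("top")
# gate outer-top line test: brightness rows in rectified tray-frame patch at z=.065
C,S=np.cos(p[2]),np.sin(p[2])
g=cv2.cvtColor(c["img"],cv2.COLOR_RGB2GRAY)
ys=np.arange(104,134,2)
print("y   ",ys.tolist())
for x in(-80,-50,-20,20,50,80):
    u=np.array([proj(c,[p[0]+C*x/1e3-S*y/1e3,p[1]+S*x/1e3+C*y/1e3,.065]) for y in ys],np.float32)
    print(x,cv2.remap(g,u[:,0].reshape(1,-1),u[:,1].reshape(1,-1),cv2.INTER_LINEAR)[0].tolist())
# chock extents in wrist image
h=cv2.cvtColor(c["img"],cv2.COLOR_RGB2HSV); m=((h[...,0]>8)&(h[...,0]<28)&(h[...,1]>75)&(h[...,2]>50)).astype(np.uint8)
n,l,st,ce=cv2.connectedComponentsWithStats(m); print([ (st[i].tolist()) for i in range(1,n) if st[i,4]>100])
for x,y,z in((-25,109.5,.044),(25,109.5,.044),(25,57,.044),(-25,57,.044)): print(proj(c,[p[0]+C*x/1e3-S*(y-2)/1e3,p[1]+S*x/1e3+C*(y-2)/1e3,z]).round())
print(o["position"])
E
```

```text
y    [104, 106, 108, 110, 112, 114, 116, 118, 120, 122, 124, 126, 128, 130, 132]
-80 [54, 54, 55, 54, 53, 55, 71, 69, 54, 37, 31, 46, 57, 42, 38]
-50 [24, 19, 24, 22, 21, 28, 61, 70, 56, 38, 32, 33, 38, 36, 38]
-20 [13, 17, 15, 20, 15, 25, 59, 71, 58, 39, 36, 35, 35, 39, 37]
20 [66, 69, 65, 64, 59, 60, 67, 70, 63, 43, 34, 37, 38, 35, 39]
50 [53, 47, 37, 34, 41, 39, 45, 43, 43, 45, 47, 45, 46, 49, 47]
80 [16, 17, 14, 16, 17, 18, 22, 17, 22, 20, 23, 24, 21, 25, 30]
[[466, 33, 44, 35, 1045], [359, 171, 25, 25, 402], [178, 253, 42, 23, 723], [446, 334, 26, 27, 244]]
[176. 249.]
[222. 250.]
[224. 289.]
[181. 288.]
[0.6329377  0.08922228 0.17825843]
```

```bash
python3 -c "
from workcell import workorder
print(workorder.hand_in())"
```

```text
the job is handed in; nothing more can be done
None
```

I laid the loose can in the tray, pushed the wedge up until the three cans were tight against the back wall, and shut the gate, then handed the job in at about 21 s; the latch snap was read from the force dropping past the keeper and a hard stop at 12 N, and I did not pull on the gate to test it.

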